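# Shut the chip cassette and hold it in the ratchet clamp

### The arm

A 6-joint arm with a two-finger parallel gripper is mounted at the origin on a cart in front of the work surface, level with it; the furniture and walls round the work are solid. World frame = base frame: x ahead of the robot, y to its left, z up, the work surface at z = 0. Lengths are in mm, angles in rad, forces in N, time in s.
With the tool pointing down it reaches from about 275 to 1000 mm from the base axis. Payload 8.4 kg.
Tool frame: the origin (TCP) lies on the centre line of the jaws, within the pads' length; the fingertips stand 25 mm ahead of it and the grasp point (between the pads) lies 6 mm ahead of it; z points along the fingers, x is the direction in which the jaws open and shut, and the axes are right-handed (so a half turn about z gives the same grasp; the last joint's range is limited). The gripper opens to 85 mm and grips with 20 to 120 N. Pads are 22 mm wide; open, the fingers measure 114 mm over their backs; the gripper's body (76 mm by 85 mm) begins 54 mm behind the grasp point. The pads swing forward as they close: fully open they stand 13 mm farther back than shut.
Start: joints at [1.238, 0.353, 1.633, -0, 1.155, -0.002], TCP at [202.998, 591.117, 256.281] pointing down, gripper open.
Joint ranges: [-2.63, 2.63], [-0.92, 2.1], [0.06, 2.66], [-1.3, 4.44], [0, 2.69], [-3.02, 3.02]. Speed limits (rad/s): [2.22, 2.22, 2.79, 3.14, 3.14, 3.14].

### API

Orientations are given as [roll, pitch, yaw] about the fixed x, y, z axes, in that order (R = Rz(yaw) Ry(pitch) Rx(roll)).
In Python, from rig import r gives the robot as it stands. The module is installed in compiled form; this text tells all that it offers.
- The arm moves only by the tool jog_arm, never from a script. Its argument "deltas" is a list of rows, each an object with "gripper": the gripper command: -1 is fully open, 1 is shut, values between are in proportion; "translation": the shift along the world's x, y, z in units of 10 cm (1.0 is 10 cm), a list of three; "dr": the turn, a rotation vector about the world's x, y, z in units of pi/2 rad (1.0 is pi/2 rad), a list of three. In form: [{"gripper": gripper, "translation": [x, y, z], "dr": [wx, wy, wz]}, ...]. A call has 1 to 12 rows; each row shifts and turns the commanded pose from where the row before left it; what a row does not reach is not made up. A row lasts 1/12 s, in which the tool goes at most 41.7 mm and 7.16 degrees, less where a joint would pass 70% of its speed; a pose out of reach is approached as far as the arm can. A call with a number of a shift or a turn outside -1 to 1 is refused whole. A call with a gripper value outside its range is refused whole. The fingers move at their own pace and stop on an object; "squeeze" is the grip in N (left out, the last holds). Time passes only in rows, so rows that do not move let the fingers close. It gives the time, the measured TCP pose, the force and the opening at its end, in the units of the state.
- r.sense(): the state, without advancing time (a new reading comes with each control period).
- r.grab_frame(name): name is "scene" or "top" or "wrist"; returns the picture (420x560x3 uint8, blue, green, red); there is no depth.
- r.calibration(name): a dict with "mtx" (3x3 intrinsics, pixels), "k1" (the pictures are not rectified: a ray, as slopes to the right and down, at radius r is drawn at 1 + k1 r^2 times it, then the intrinsics apply), "world_from_camera" (4x4, takes a point from camera to world coordinates). Camera axes: x right, y down, z forward; pixel columns grow to the right and rows downward; lengths in mm; the calibration is good to about 2 mm. A picture is of the moment at which its call begins: read the wrist's pose just before it. calibration takes no time and is no camera call; for the wrist camera it gives the pose at the moment of the call.
- r.sign_off(): hands the job in, once; it reports no verdict.
The state is a dict: "clock": time; "qpos": joint angles; "qvel": joint speeds; "joint_efforts": joint torques, N m; "eef_pos": TCP position; "tcp_rot": TCP orientation; "contact_force": force on the tool from outside, world axes, zero at the start; "wrist_torque": the same for the moment, N m; "opening": opening from 0.0 (shut) to 1.0 (fully open).
Only numpy, scipy, OpenCV 4.12 (cv2) and the standard library are available. Lean on these libraries where they do the work, as an engineer would, in place of code of your own. Each camera call takes 0.05 s, during which the arm holds its last target. There are 200 camera calls.

### The job

Lower the cassette's hinged lid gently until it is fully closed over its base. Then pump the ratchet clamp's trigger, squeezing it towards the post and letting it spring back, until the jaw's sprung pad presses the lid's front lip and is pushed about half-way in; never push the pad fully home, and move the jaw only by the trigger. Finish while holding the trigger squeezed so that the pad stays pressed, and leave the tape roll, petri dish and vial alone.

Things in the scene. Friction and masses are not known exactly. Their poses are not given: they have to be found in the camera images.
- fixture: the whole fixture, screwed down: dark steel base plate 300 x 104 x 10 mm with a ratchet clamp on one half and a chip cassette (aluminium box, 95 x 92 mm, up to 44 mm high, x 45 to 140) on the other. Origin: centre of the plate's underside, on the work surface; z up; its x axis runs from clamp to cassette, the way the jaw advances
- lid (a joint): hinge of the cassette's lid (rad): 0 = fully closed, lying level; positive = open, raised about the hinge at its far end (+x of the fixture); up to 1.5. Stiff: it stays where it is left; about 1.5 to 3 N near its free edge closes it
- lid_hinge (a point): on the lid's hinge line, half-way across, at the lid's underside: fixture x 140 mm, z 45 mm. The lid is a flat windowed aluminium frame, 101 mm from hinge line to free edge, 92 mm wide, 6 mm thick; at the free edge a lip 5 mm thick turns down at a right angle, 35 mm long
- lid_edge (a point): middle of the lid's free edge, on its outer (top) face
- trigger (a joint): the trigger lever (rad): 0 = at rest, sprung away from the post; 0.25 = squeezed fully. Its pivot lies 60 mm below its grip; 1 rad drives the jaw 60 mm once the ratchet has engaged (up to 6 mm of the stroke is lost before that). Return spring 2 to 3.5 N at the grip
- trigger_grip (a point): centre of the trigger's grip, a black horizontal bar 16 mm thick, 26 mm long across the fixture, 110 mm above the work surface. At rest 36 mm in front (+x) of the post's centre (53 mm over the outsides of both), fully squeezed 21 mm (38 mm over the outsides). Only the trigger moves, towards the fixed post
- jaw (a joint): how far the jaw has been advanced (m), 0 to 0.060; a ratchet with 6 mm steps drives it forward when the trigger is squeezed, about 12 mm for a full squeeze; a brake of 3 N holds it while the trigger springs back. Its relaxed pad meets the closed lid's lip at 0.045
- pad (a joint): how far the jaw's sprung pad is pushed into the jaw (m): 0 = relaxed, 0.014 = fully home. Spring 0.9 N per mm. When the trigger is let go, the brake keeps only about 3 mm of it, so the trigger must stay squeezed
- pad_face (a point): centre of the front face of the pad, a black rubber disc 24 mm across on a steel stem, 26 mm above the work surface
- tape: roll of tape lying flat, 81 mm across, 19 high; origin centre of its underside; bystander
- petri: clear petri dish, 60 mm across, 14 high; origin centre of its underside; bystander
- vial: small capped glass vial, 25 mm across, 49 high, upright; origin centre of its underside; bystander
- post_grip (a point): centre of the fixed upright post's black rubber grip, 18 mm thick along the fixture's x (x -137 to -119 mm), 28 mm wide, 73 to 125 mm above the work surface. Below it the grey clamp housing, x -135 to -45 mm, 50 mm wide, up to 60 mm high

How it is judged:
By the outcome, as a careful person would: the job done as asked, in the order asked, and still so for the second after the job is handed in, while the arm keeps its last pose, push and grip.
It also fails if it takes over 58 s, if anything falls off the work surface, if the arm or the gripper's body presses on something with over 40 N, if the wrist force passes 120 N, or if a joint passes its speed limit or range.

## Working session

There is one attempt and no reset: what is moved stays moved. The work goes in short steps, Python scripts to look and compute and a tool call to move; the robot and the scene stay as the last step left them, time stands still between calls to the robot, and variables do not carry over. Pictures are saved under pics/ and viewed, about 8 in all and at most 12, crops included, and the job is handed in when it is done.

Besides the shell and the picture viewer there is one more tool, called as a command line: name --argument value ..., lists and objects as JSON in quotes. jog_arm: Moves the arm, as the interface text tells. Shifts and turns lie within -1 to 1; 1 stands for 10 cm of shift or pi/2 rad of turn. Its arguments: {"type":"object","properties":{"deltas":{"type":"array"},"squeeze":{"type":"number"}},"required":["deltas"]}

```bash
mkdir -p pics; cat > h.py <<'E'
import numpy as np, cv2
from rig import r
def ray(cal,uv):
    K=np.array(cal["mtx"],float);k=cal["k1"];T=np.array(cal["world_from_camera"],float)
    p=np.array([(uv[0]-K[0,2])/K[0,0],(uv[1]-K[1,2])/K[1,1]]);q=p.copy()
    for _ in range(20): q=p/(1+k*(q@q))
    d=T[:3,:3]@np.array([q[0],q[1],1]);return T[:3,3],d/np.linalg.norm(d)
def onz(cal,uv,z):
    o,d=ray(cal,uv);return o+d*(z-o[2])/d[2]
def proj(cal,P):
    K=np.array(cal["mtx"],float);T=np.array(cal["world_from_camera"],float)
    c=T[:3,:3].T@(np.array(P,float)-T[:3,3]);q=c[:2]/c[2];q=q*(1+cal["k1"]*(q@q))
    return np.array([K[0,0]*q[0]+K[0,2],K[1,1]*q[1]+K[1,2]])
def tri(c1,u1,c2,u2):
    o1,d1=ray(c1,u1);o2,d2=ray(c2,u2)
    s=np.linalg.lstsq(np.c_[d1,-d2],o2-o1,rcond=None)[0]
    a=o1+d1*s[0];b=o2+d2*s[1];return (a+b)/2,np.linalg.norm(a-b)
E
python3 - <<'E'
from h import *
s=r.sense();print(s)
for n in ["scene","top"]:
    c=r.calibration(n);print(n,np.round(c["mtx"],1).tolist(),c["k1"],np.round(c["world_from_camera"],3).tolist())
    cv2.imwrite(f"pics/{n}0.png",cv2.resize(r.grab_frame(n),(800,600)) )
E
```

```text
{'clock': 0.0, 'qpos': array([ 1.23762311e+00,  3.53646594e-01,  1.63417113e+00,  4.12837222e-05,
        1.15523967e+00, -2.39559132e-03]), 'qvel': array([-3.71975878e-04, -1.08916667e-05,  2.59994599e-04,  1.10491704e-03,
       -2.20841992e-03, -1.45678643e-03]), 'joint_efforts': array([ 1.18035641e-03, -6.05254340e+01, -3.42077994e+01,  2.35677890e-04,
        9.04762361e-03,  7.64997367e-06]), 'eef_pos': array([202.81728532, 590.67461118, 255.54681972]), 'tcp_rot': array([-3.14155140e+00,  1.46464899e-03,  1.24000204e+00]), 'contact_force': array([ 0.35672907,  0.09890425, -0.08174339]), 'wrist_torque': array([-0.03288447, -0.02558513,  0.04114942]), 'opening': 1.0010230917235472}
scene [[530.4, 0.0, 280.7], [0.0, 530.4, 208.6], [0.0, 0.0, 1.0]] -0.01058173702779217 [[-0.975, -0.129, 0.182, 341.763], [-0.223, 0.525, -0.821, 970.528], [0.01, -0.841, -0.541, 681.757], [0.0, 0.0, 0.0, 1.0]]
top [[507.8, 0.0, 283.4], [0.0, 507.8, 219.7], [0.0, 0.0, 1.0]] -0.19165452853930673 [[-0.017, -0.989, 0.148, 363.231], [-0.999, 0.021, 0.025, 49.811], [-0.028, -0.148, -0.989, 1215.264], [0.0, 0.0, 0.0, 1.0]]
```

View pics/scene0.png

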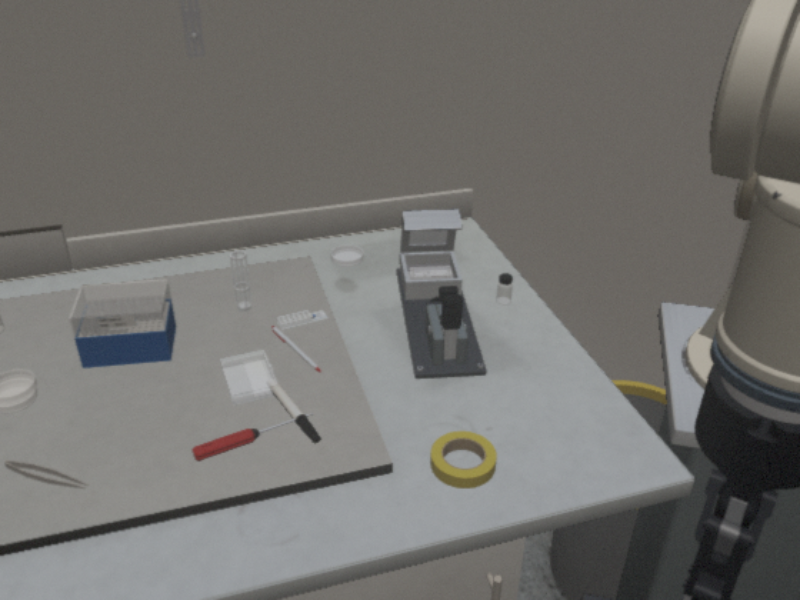

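View pics/top0.png

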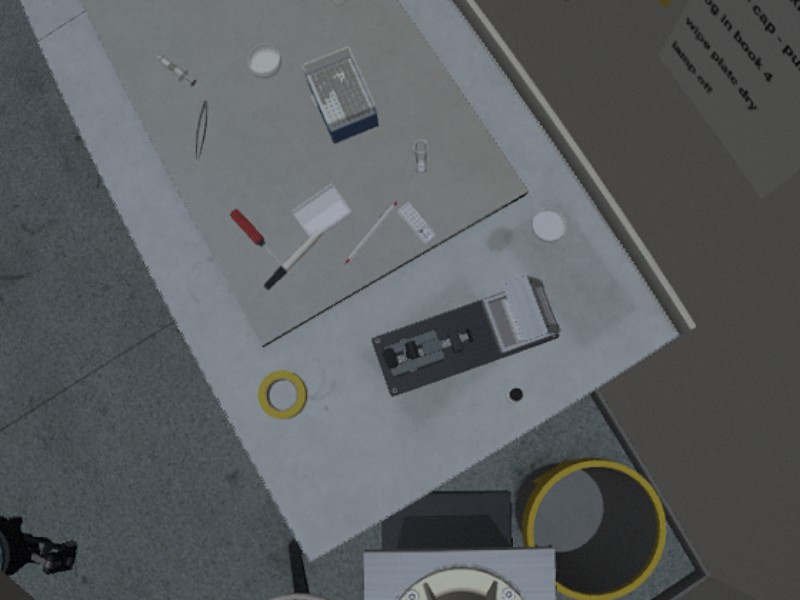

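The top view shows the fixture (plate corners near (373,338), (393,395) and (557,340) in the 800 px picture). Its x axis runs to the right and slightly up, the lid is open past vertical-ish at right, the vial is at (516,394), the petri dish at (549,226) and the tape at (283,395). Next I measure closer crops.

```bash
python3 - <<'E'
from h import *
t=r.grab_frame("top");s=r.grab_frame("scene")
cv2.imwrite("pics/t_raw.png",t);cv2.imwrite("pics/s_raw.png",s)
a=cv2.resize(t[180:290,250:410],None,fx=5,fy=5,interpolation=cv2.INTER_CUBIC)[:550]
b=cv2.resize(s[140:270,265:355],None,fx=4.6,fy=4.6,interpolation=cv2.INTER_CUBIC)
cv2.imwrite("pics/tc.png",cv2.convertScaleAbs(a,alpha=1.5,beta=15));cv2.imwrite("pics/sc.png",cv2.convertScaleAbs(b,alpha=1.5,beta=15))
E
```

```text
(no output)
```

View pics/tc.png

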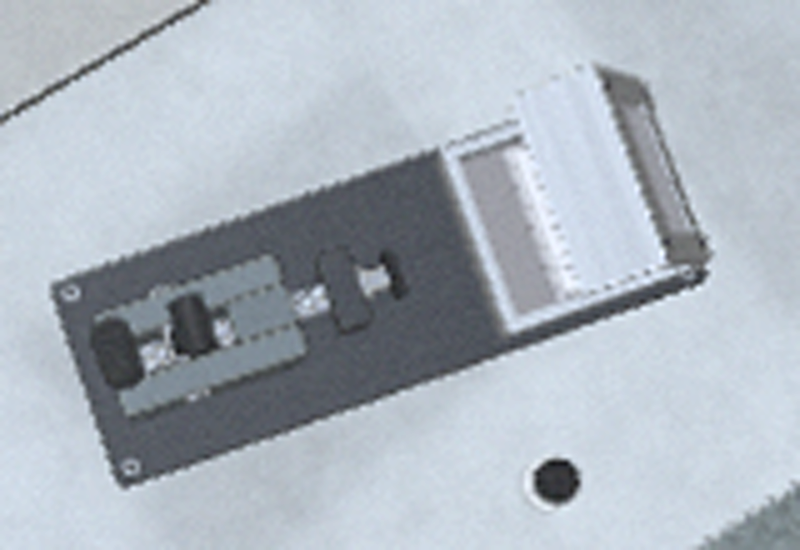

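View pics/sc.png

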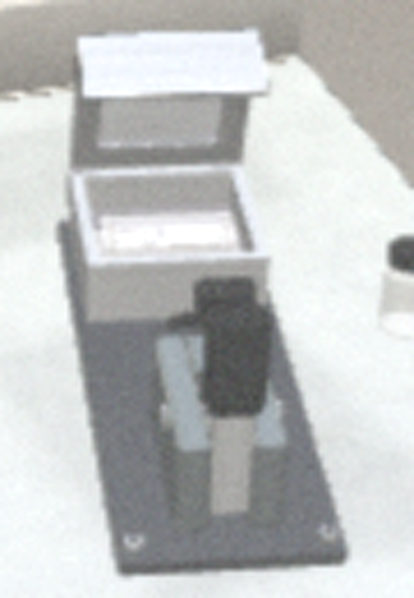

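The top crop shows plate corners at (52,287), (125,487) and (705,280), the post grip at (118,350), the trigger at (193,322), the pad at (396,275) and lid free-edge corners at about (595,65) and (668,262). The scene crop shows the lid lip (80,35)-(265,40) over the open box.

```bash
cat > fx.py <<'E'
from h import *
T=r.calibration("top");S=r.calibration("scene")
tp=lambda u,v:(250+u/5-.4,180+v/5-.4)
sp=lambda u,v:(265+u/4.6-.4,140+v/4.6-.4)
E
python3 - <<'E'
from fx import *
A,B,C=[onz(T,tp(*p),10) for p in [(52,287),(125,487),(705,280)]]
print(A,B,C,np.linalg.norm(B-A),np.linalg.norm(C-B))
e=(C-B)[:2];e/=np.linalg.norm(e)
e2=-(B-A)[:2];e2=np.array([e2[1],-e2[0]])/np.linalg.norm(e2)
yw=np.arctan2(e[1],e[0]);print("yaws",yw,np.arctan2(e2[1],e2[0]))
As,Bs=[onz(S,sp(*p),10) for p in [(120,562),(343,550)]];print("scene corners",As,Bs)
c=(A[:2]+C[:2])/2;print("centre",c)
def W(x,y,z,c=c,yw=yw): return np.array([c[0]+np.cos(yw)*x-np.sin(yw)*y,c[1]+np.sin(yw)*x+np.cos(yw)*y,z])
def F(p):
    d=p[:2]-c;return np.array([d@[np.cos(yw),np.sin(yw)],d@[-np.sin(yw),np.cos(yw)],p[2]])
inv_t=lambda q:np.round(((q[0]+.4-250)*5,(q[1]+.4-180)*5));inv_s=lambda q:np.round(((q[0]+.4-265)*4.6,(q[1]+.4-140)*4.6))
for n,p in dict(postL=(-137,14,125),postR=(-137,-14,125),postF=(-119,-14,125),trig=(-92,0,118),boxL=(45,46,44),boxR=(45,-46,44),corner=(-150,52,10),cornR=(-150,-52,10)).items():
    print(n,inv_t(proj(T,W(*p))),inv_s(proj(S,W(*p))))
for a,b in [((595,65),(78,35)),((668,262),(262,33)),((520,95),(80,93)),((580,300),(268,93))]:
    p,g=tri(T,tp(*a),S,sp(*b));print("lid",p,F(p),g)
for th in np.arange(.9,1.5,.1):
    x=lambda d,h:(140-d*np.cos(th)+h*np.sin(th)*1,45+d*np.sin(th)+h*np.cos(th))
    P=x(101,6);L=x(101,-35)
    print(round(th,1),[inv_t(proj(T,W(P[0],y,P[1]))).tolist()+inv_s(proj(S,W(P[0],y,P[1]))).tolist() for y in(46,-46)],[inv_t(proj(T,W(L[0],y,L[1]))).tolist()+inv_s(proj(S,W(L[0],y,L[1]))).tolist() for y in(46,-46)])
E
```

```text
[503.06034718 137.11455192  10.        ] [406.99080246 103.57761899  10.        ] [ 499.72191294 -175.93222011   10.        ] 101.75501605588312 294.4907621701113
yaws -1.250459454800338 -1.2349322833410012
scene corners [503.79681808 139.70556098  10.        ] [409.20949341 108.06802828  10.        ]
centre [501.39113006 -19.4088341 ]
postL [ 84. 328.] [213. 323.]
postR [105. 389.] [278. 320.]
postF [145. 375.] [271. 297.]
trig [194. 326.] [229. 279.]
boxL [440. 151.] [ 91. 265.]
boxR [508. 336.] [272. 257.]
corner [ 47. 286.] [121. 562.]
cornR [119. 492.] [353. 549.]
lid [ 580.05377139 -108.14202121  139.81473433] [108.9890654   46.72015904 139.81473433] 0.9064931678865256
lid [ 492.52011431 -136.29557924  138.22303459] [108.14728432 -45.2257781  138.22303459] 1.6078709995866183
lid [571.12680877 -76.8002488  123.99015427] [ 76.43068954  48.11641158 123.99015427] 2.1440960097241337
lid [480.70185054 -99.50731539 123.91285017] [ 69.50905218 -44.85871887 123.91285017] 2.68040191895374
0.9 [[534.0, 91.0, 85.0, 81.0], [609.0, 289.0, 269.0, 75.0]] [[460.0, 126.0, 91.0, 158.0], [532.0, 320.0, 277.0, 151.0]]
1.0 [[554.0, 82.0, 84.0, 64.0], [629.0, 281.0, 267.0, 57.0]] [[475.0, 118.0, 90.0, 136.0], [548.0, 313.0, 276.0, 129.0]]
1.1 [[575.0, 74.0, 82.0, 47.0], [650.0, 272.0, 265.0, 41.0]] [[492.0, 109.0, 89.0, 115.0], [565.0, 306.0, 275.0, 108.0]]
1.2 [[596.0, 65.0, 80.0, 32.0], [672.0, 264.0, 262.0, 26.0]] [[510.0, 100.0, 88.0, 94.0], [584.0, 298.0, 273.0, 88.0]]
1.3 [[618.0, 56.0, 79.0, 19.0], [694.0, 256.0, 259.0, 13.0]] [[530.0, 91.0, 86.0, 74.0], [604.0, 289.0, 271.0, 68.0]]
1.4 [[640.0, 48.0, 77.0, 8.0], [716.0, 247.0, 256.0, 2.0]] [[551.0, 82.0, 84.0, 56.0], [626.0, 281.0, 268.0, 50.0]]
```

jog_arm --deltas '[{"gripper": 1, "translation": [0.143, -0.309, 0.02], "dr": [0, 0, -0.0243]}, {"gripper": 1, "translation": [0.143, -0.309, 0.02], "dr": [0, 0, -0.0243]}, {"gripper": 1, "translation": [0.143, -0.309, 0], "dr": [0, 0, -0.0243]}, {"gripper": 1, "translation": [0.143, -0.309, 0], "dr": [0, 0, -0.0243]}, {"gripper": 1, "translation": [0.143, -0.309, 0], "dr": [0, 0, -0.0243]}, {"gripper": 1, "translation": [0.143, -0.309, 0], "dr": [0, 0, -0.0243]}, {"gripper": 1, "translation": [0.143, -0.309, 0], "dr": [0, 0, -0.0243]}, {"gripper": 1, "translation": [0.143, -0.309, 0], "dr": [0, 0, -0.0243]}, {"gripper": 1, "translation": [0.143, -0.309, 0], "dr": [0, 0, -0.0243]}, {"gripper": 1, "translation": [0.143, -0.309, 0], "dr": [0, 0, -0.0243]}, {"gripper": 1, "translation": [0.143, -0.309, 0], "dr": [0, 0, -0.0243]}, {"gripper": 1, "translation": [0.143, -0.309, 0], "dr": [0, 0, -0.0243]}]' --squeeze 20

```text
clock: 1.2
eef_pos: [374.9, 218.8, 260.4]
tcp_rot: [3.141, -0.0, 0.78]
contact_force: [0.5, 1.4, -0.2]
opening: -0.003
```

jog_arm --deltas '[{"gripper": 1, "translation": [0.143, -0.309, 0], "dr": [0, 0, -0.0243]}, {"gripper": 1, "translation": [0.143, -0.309, 0], "dr": [0, 0, -0.0243]}, {"gripper": 1, "translation": [0.143, -0.309, 0], "dr": [0, 0, -0.0243]}, {"gripper": 1, "translation": [0.143, -0.309, 0], "dr": [0, 0, -0.0243]}, {"gripper": 1, "translation": [0.143, -0.309, 0], "dr": [0, 0, -0.0243]}, {"gripper": 1, "translation": [0.143, -0.309, 0], "dr": [0, 0, -0.0243]}, {"gripper": 1, "translation": [0.143, -0.309, 0], "dr": [0, 0, -0.0243]}, {"gripper": 1, "translation": [0.143, -0.309, 0], "dr": [0, 0, -0.0243]}, {"gripper": 1, "translation": [0.143, -0.309, 0], "dr": [0, 0, -0.0243]}, {"gripper": 1, "translation": [0.143, -0.309, -0.1], "dr": [0, 0, -0.0243]}, {"gripper": 1, "translation": [0.143, -0.309, -0.1], "dr": [0, 0, -0.0243]}, {"gripper": 1, "translation": [0.14, -0.309, -0.1], "dr": [0, 0, -0.0243]}]'

```text
clock: 2.2
eef_pos: [546.4, -152.2, 229.9]
tcp_rot: [3.141, -0.0, 0.322]
contact_force: [0.5, -0.2, 0.2]
opening: -0.004
```

jog_arm --deltas '[{"gripper": 1, "translation": [0, 0, -0.18], "dr": [0, 0, 0]}, {"gripper": 1, "translation": [0, 0, -0.18], "dr": [0, 0, 0]}, {"gripper": 1, "translation": [0, 0, -0.18], "dr": [0, 0, 0]}, {"gripper": 1, "translation": [0, 0, -0.18], "dr": [0, 0, 0]}, {"gripper": 1, "translation": [-0.0154, 0.0455, 0], "dr": [0, 0, 0]}, {"gripper": 1, "translation": [-0.0154, 0.0455, 0], "dr": [0, 0, 0]}, {"gripper": 1, "translation": [-0.0154, 0.0455, 0], "dr": [0, 0, 0]}, {"gripper": 1, "translation": [-0.0154, 0.0455, 0], "dr": [0, 0, 0]}, {"gripper": 1, "translation": [-0.0123, 0.0365, -0.0172], "dr": [0, 0, 0]}, {"gripper": 1, "translation": [-0.0123, 0.0365, -0.0172], "dr": [0, 0, 0]}, {"gripper": 1, "translation": [-0.0123, 0.0365, -0.0172], "dr": [0, 0, 0]}, {"gripper": 1, "translation": [-0.0123, 0.0365, -0.0172], "dr": [0, 0, 0]}]'

```text
clock: 3.2
eef_pos: [535.0, -117.3, 151.7]
tcp_rot: [3.141, -0.001, 0.324]
contact_force: [0.9, -0.2, 0.4]
opening: 0.001
```

jog_arm --deltas '[{"gripper": 1, "translation": [-0.0125, 0.037, -0.025], "dr": [0, 0, 0]}, {"gripper": 1, "translation": [-0.0125, 0.037, -0.025], "dr": [0, 0, 0]}, {"gripper": 1, "translation": [-0.0125, 0.037, -0.025], "dr": [0, 0, 0]}]'

```text
clock: 3.45
eef_pos: [530.9, -106.2, 143.6]
tcp_rot: [-3.142, 0.0, 0.324]
contact_force: [0.2, -1.3, 0.1]
opening: 0.001
```

```bash
python3 - <<'E'
from h import *
print(r.sense()["contact_force"],r.sense()["eef_pos"])
s=r.grab_frame("scene");w=r.grab_frame("wrist")
b=cv2.resize(s[100:240,240:400],None,fx=2.6,fy=2.6,interpolation=cv2.INTER_CUBIC)
b=cv2.convertScaleAbs(b,alpha=1.5,beta=15);w=cv2.resize(w,(int(560*b.shape[0]/420)//1,b.shape[0]))[:, :380]
cv2.imwrite("pics/a.png",np.hstack([b,w])[:, :800])
E
```

```text
[ 0.24760279 -1.33806048  0.05353039] [ 530.90721482 -106.24064977  143.56567635]
```

View pics/a.png

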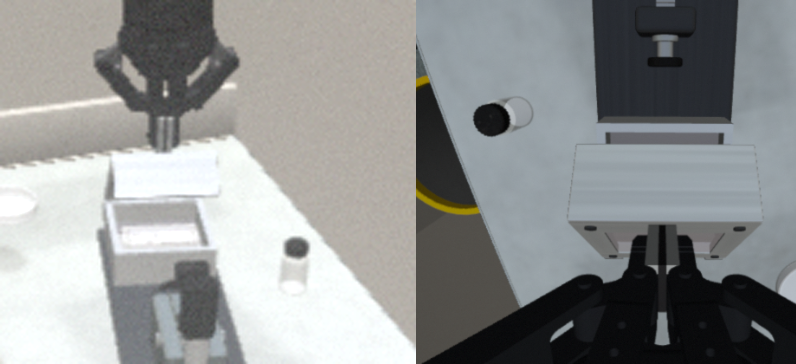

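The wrist view (right) shows the closed fingers just behind the lid's free edge. The edge corners are at (569,220) and (762,221), and the lid has begun to close.

```bash
cat >> fx.py <<'E'
c0=np.array([501.4,-19.4]);yw=-1.245;ex=np.array([np.cos(yw),np.sin(yw)]);ey=np.array([-ex[1],ex[0]])
def W(x,y,z): return np.r_[c0+x*ex+y*ey,z]
def F(p): return np.array([(p[:2]-c0)@ex,(p[:2]-c0)@ey,p[2]])
E
python3 - <<'E'
from fx import *
C=r.calibration("wrist")
for th in np.arange(.7,1.06,.05):
    x=140-101*np.cos(th)+6*np.sin(th);z=45+101*np.sin(th)+6*np.cos(th)
    print(round(th,2),[np.round(proj(C,W(x,y,z))*.8667+[416,0]).tolist() for y in (46,-46)])
p=r.sense()["eef_pos"];print(F(p))
print("tip",proj(C,p-[0,0,25])*.8667+[416,0])
E
```

```text
0.7 [[760.0, 191.0], [570.0, 191.0]]
0.75 [[761.0, 200.0], [568.0, 201.0]]
0.8 [[763.0, 210.0], [567.0, 211.0]]
0.85 [[764.0, 221.0], [566.0, 221.0]]
0.9 [[765.0, 232.0], [565.0, 232.0]]
0.95 [[766.0, 243.0], [564.0, 243.0]]
1.0 [[766.0, 254.0], [564.0, 255.0]]
1.05 [[767.0, 266.0], [563.0, 266.0]]
[ 91.22463533  -0.30647132 143.20684479]
tip [664.17896788 239.93165575]
```

jog_arm --deltas '[{"gripper": 1, "translation": [-0.0128, 0.0379, -0.035], "dr": [0, 0, 0]}, {"gripper": 1, "translation": [-0.0128, 0.0379, -0.035], "dr": [0, 0, 0]}, {"gripper": 1, "translation": [-0.0128, 0.0379, -0.035], "dr": [0, 0, 0]}, {"gripper": 1, "translation": [-0.0128, 0.0379, -0.035], "dr": [0, 0, 0]}, {"gripper": 1, "translation": [-0.0083, 0.0246, -0.041], "dr": [0, 0, 0]}, {"gripper": 1, "translation": [-0.0083, 0.0246, -0.041], "dr": [0, 0, 0]}, {"gripper": 1, "translation": [-0.0083, 0.0246, -0.041], "dr": [0, 0, 0]}, {"gripper": 1, "translation": [-0.0083, 0.0246, -0.041], "dr": [0, 0, 0]}]'

```text
clock: 4.22
eef_pos: [522.5, -81.3, 113.0]
tcp_rot: [-3.142, 0.0, 0.324]
contact_force: [0.3, -1.1, -0.3]
opening: -0.0
```

jog_arm --deltas '[{"gripper": 1, "translation": [-0.0054, 0.0161, -0.045], "dr": [0, 0, 0]}, {"gripper": 1, "translation": [-0.0054, 0.0161, -0.045], "dr": [0, 0, 0]}, {"gripper": 1, "translation": [-0.0054, 0.0161, -0.045], "dr": [0, 0, 0]}, {"gripper": 1, "translation": [-0.0054, 0.0161, -0.045], "dr": [0, 0, 0]}]'

```text
clock: 4.55
eef_pos: [520.5, -75.0, 95.0]
tcp_rot: [3.142, -0.0, 0.324]
contact_force: [-0.2, -0.5, 1.1]
opening: 0.001
```

jog_arm --deltas '[{"gripper": 1, "translation": [-0.002, 0.005, -0.025], "dr": [0, 0, 0]}, {"gripper": 1, "translation": [-0.002, 0.005, -0.025], "dr": [0, 0, 0]}, {"gripper": 1, "translation": [-0.002, 0.005, -0.025], "dr": [0, 0, 0]}, {"gripper": 1, "translation": [-0.002, 0.005, -0.025], "dr": [0, 0, 0]}, {"gripper": 1, "translation": [-0.001, 0.004, -0.025], "dr": [0, 0, 0]}, {"gripper": 1, "translation": [-0.001, 0.003, -0.02], "dr": [0, 0, 0]}, {"gripper": 1, "translation": [0, 0, -0.015], "dr": [0, 0, 0]}]'

```text
clock: 5.13
eef_pos: [519.4, -72.4, 79.3]
tcp_rot: [-3.142, 0.0, 0.324]
contact_force: [-0.4, 0.8, 1.4]
opening: 0.001
```

jog_arm --deltas '[{"gripper": 1, "translation": [0, 0, -0.008], "dr": [0, 0, 0]}, {"gripper": 1, "translation": [0, 0, -0.008], "dr": [0, 0, 0]}]'

```text
clock: 5.3
eef_pos: [519.5, -72.4, 77.8]
tcp_rot: [-3.142, -0.0, 0.324]
contact_force: [0.1, -0.3, -0.2]
opening: -0.002
```

jog_arm --deltas '[{"gripper": 1, "translation": [0, 0, -0.008], "dr": [0, 0, 0]}, {"gripper": 1, "translation": [0, 0, -0.008], "dr": [0, 0, 0]}]'

```text
clock: 5.47
eef_pos: [519.6, -72.5, 76.3]
tcp_rot: [3.142, -0.0, 0.324]
contact_force: [-0.3, -0.0, 0.6]
opening: -0.002
```

jog_arm --deltas '[{"gripper": 1, "translation": [0, 0, -0.005], "dr": [0, 0, 0]}, {"gripper": 1, "translation": [0, 0, -0.005], "dr": [0, 0, 0]}]'

```text
clock: 5.63
eef_pos: [519.6, -72.4, 75.9]
tcp_rot: [3.142, -0.0, 0.324]
contact_force: [-3.7, 1.3, 16.0]
opening: -0.002
```

jog_arm --deltas '[{"gripper": 1, "translation": [0, 0, 0.05], "dr": [0, 0, 0]}, {"gripper": 1, "translation": [0, 0, 0.25], "dr": [0, 0, 0]}, {"gripper": 1, "translation": [0, 0, 0.3], "dr": [0, 0, 0]}, {"gripper": 1, "translation": [0, 0, 0.3], "dr": [0, 0, 0]}, {"gripper": 1, "translation": [-0.075, 0.222, 0], "dr": [0, 0, 0]}, {"gripper": 1, "translation": [-0.075, 0.222, 0], "dr": [0, 0, 0]}, {"gripper": 1, "translation": [-0.075, 0.222, 0], "dr": [0, 0, 0]}, {"gripper": 1, "translation": [-0.075, 0.222, 0], "dr": [0, 0, 0]}, {"gripper": 1, "translation": [-0.075, 0.222, 0], "dr": [0, 0, 0]}, {"gripper": 1, "translation": [0, 0, 0], "dr": [0, 0, 0]}]'

```text
clock: 6.47
eef_pos: [480.6, 41.1, 165.4]
tcp_rot: [-3.141, 0.001, 0.325]
contact_force: [-0.6, -0.2, 0.4]
opening: 0.003
```

```bash
python3 - <<'E'
from fx import *
print(r.sense()["contact_force"],F(r.sense()["eef_pos"]))
C=r.calibration("wrist");s=r.grab_frame("scene");w=r.grab_frame("wrist")
b=cv2.resize(s[130:290,240:400],None,fx=2.6,fy=2.6,interpolation=cv2.INTER_CUBIC)[:420,:240]
b=np.pad(b,((0,420-b.shape[0]),(0,0),(0,0)))
cv2.imwrite("pics/b.png",np.hstack([cv2.convertScaleAbs(b,alpha=1.4,beta=10),w]))
for n,p in dict(tgL=(-84,13,110),tgR=(-84,-13,110),postF=(-119,-14,125),hinL=(140,46,51),lidL=(39,46,51),lidR=(39,-46,51),padL=(0,12,26)).items(): print(n,proj(C,W(*p))+[240,0])
E
```

```text
[-0.58896907 -0.21491015  0.42355869] [-63.94989364  -0.390712   165.35966231]
tgL [553.39580324 209.55459053]
tgR [500.12921315 209.5832915 ]
postF [493.94248272 142.6877255 ]
hinL [580.08441605 436.73701579]
lidL [587.5026206  339.45436028]
lidR [464.39311812 339.51723925]
padL [541.40120355 277.02959004]
```

View pics/b.png

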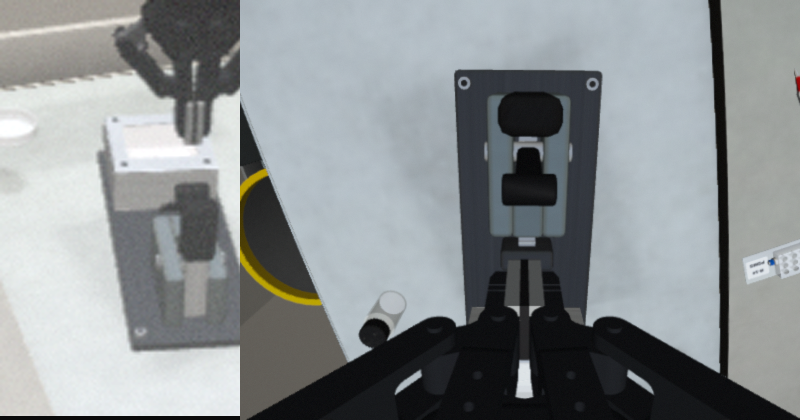

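jog_arm --deltas '[{"gripper": 1, "translation": [0, 0, -0.14], "dr": [0, 0, 0]}, {"gripper": 1, "translation": [0, 0, -0.14], "dr": [0, 0, 0]}, {"gripper": 1, "translation": [0, 0, -0.14], "dr": [0, 0, 0]}, {"gripper": 1, "translation": [-0.0128, 0.0379, 0], "dr": [0, 0, 0]}, {"gripper": 1, "translation": [-0.0128, 0.0379, 0], "dr": [0, 0, 0]}, {"gripper": 1, "translation": [-0.0128, 0.0379, 0], "dr": [0, 0, 0]}, {"gripper": 1, "translation": [0, 0, 0], "dr": [0, 0, 0]}]'

```text
clock: 7.15
eef_pos: [478.5, 50.4, 124.1]
tcp_rot: [3.141, -0.001, 0.324]
contact_force: [-0.2, 1.1, 0.5]
opening: -0.004
```

jog_arm --deltas '[{"gripper": 1, "translation": [-0.0128, 0.0379, 0], "dr": [0, 0, 0]}, {"gripper": 1, "translation": [-0.0128, 0.0379, 0], "dr": [0, 0, 0]}, {"gripper": 1, "translation": [0, 0, 0], "dr": [0, 0, 0]}]'

```text
clock: 7.4
eef_pos: [476.6, 57.6, 124.4]
tcp_rot: [3.14, -0.002, 0.325]
contact_force: [2.0, -4.6, 2.8]
opening: 0.001
```

```bash
python3 - <<'E'
from fx import *
f=r.sense()["contact_force"];print(f,f[:2]@ex,F(r.sense()["eef_pos"]))
C=r.calibration("wrist");w=r.grab_frame("wrist");t=r.grab_frame("top")
b=cv2.resize(t[180:290,280:410],None,fx=3.8,fy=3.8,interpolation=cv2.INTER_CUBIC)[:420]
cv2.imwrite("pics/c.png",np.hstack([cv2.convertScaleAbs(b,alpha=1.4,beta=10),w[:,150:450]]))
g=lambda q:np.round([(q[0]-280)*3.8,(q[1]-180)*3.8])
for n,p in dict(padJ0=(0,0,26),padJ12=(12,0,26),lidL=(39,46,51),lidR=(39,-46,51)).items(): print(n,g(proj(T,W(*p))),proj(C,W(*p))+[494-150,0])
E
```

```text
[ 2.0395923  -4.64193628  2.82761325] 5.050551262608799 [-80.89158293   1.12633125 124.38532435]Traceback (most recent call last):
  File "<stdin>", line 5, in <module>
    return _nx.concatenate(arrs, 1, dtype=dtype, casting=casting)
           ~~~~~~~~~~~~~~~^^^^^^^^^^^^^^^^^^^^^^^^^^^^^^^^^^^^^^^
ValueError: all the input array dimensions except for the concatenation axis must match exactly, but along dimension 0, the array at index 0 has size 418 and the array at index 1 has size 420
```

```bash
cat > look.py <<'E'
import sys
from fx import *
f=r.sense()["contact_force"];print(np.round(f,1),"Fx",round(f[:2]@ex,1),np.round(F(r.sense()["eef_pos"]),1),r.sense()["clock"])
C=r.calibration("wrist");w=r.grab_frame("wrist");t=r.grab_frame("top")
b=cv2.resize(t[180:290,280:410],(494,420),interpolation=cv2.INTER_CUBIC)
cv2.imwrite(f"pics/{sys.argv[1]}.png",np.hstack([cv2.convertScaleAbs(b,alpha=1.4,beta=10),w[:,150:450]]))
g=lambda q:np.round([(q[0]-280)*3.8,(q[1]-180)*3.8])
for n,p in dict(padJ0=(0,0,26),padJ12=(12,0,26),lidL=(39,46,51),lidR=(39,-46,51)).items(): print(n,g(proj(T,W(*p))),proj(C,W(*p))+[494-150,0])
E
python3 look.py c
```

```text
[ 2.8 -4.2  2.8] Fx 4.8 [-80.8   1.  124.1] 7.5
padJ0 [174. 211.] [627.78383369 328.15749201]
padJ12 [192. 205.] [627.81556945 342.49276056]
lidL [210. 115.] [697.27095261 399.62584665]
lidR [263. 255.] [558.6106986  400.02481694]
```

View pics/c.png

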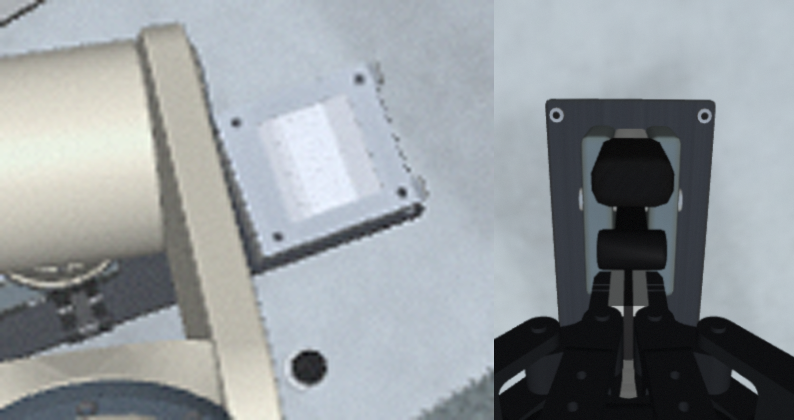

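jog_arm --deltas '[{"gripper": 1, "translation": [0.0235, -0.0695, 0], "dr": [0, 0, 0]}, {"gripper": 1, "translation": [0.0235, -0.0695, 0], "dr": [0, 0, 0]}, {"gripper": 1, "translation": [0.0235, -0.0695, 0], "dr": [0, 0, 0]}, {"gripper": 1, "translation": [0, 0, 0], "dr": [0, 0, -0.077]}, {"gripper": 1, "translation": [0, 0, 0], "dr": [0, 0, -0.077]}, {"gripper": 1, "translation": [0, 0, 0], "dr": [0, 0, -0.077]}, {"gripper": 1, "translation": [0, 0, 0], "dr": [0, 0, -0.077]}, {"gripper": 1, "translation": [0, 0, 0], "dr": [0, 0, -0.077]}, {"gripper": 1, "translation": [0, 0, 0], "dr": [0, 0, -0.077]}, {"gripper": 1, "translation": [0, 0, 0], "dr": [0, 0, -0.077]}, {"gripper": 1, "translation": [0, 0, 0], "dr": [0, 0, -0.077]}]'

```text
clock: 8.52
eef_pos: [482.4, 36.0, 123.0]
tcp_rot: [3.141, 0.001, -0.65]
contact_force: [0.4, -0.3, -0.1]
opening: 0.001
```

jog_arm --deltas '[{"gripper": 1, "translation": [0, 0, 0], "dr": [0, 0, -0.077]}, {"gripper": 1, "translation": [0, 0, 0], "dr": [0, 0, -0.077]}, {"gripper": 1, "translation": [0, 0, 0], "dr": [0, 0, -0.077]}, {"gripper": 1, "translation": [0, 0, 0], "dr": [0, 0, -0.077]}, {"gripper": 1, "translation": [0, 0, 0], "dr": [0, 0, -0.077]}, {"gripper": 1, "translation": [0, 0, 0], "dr": [0, 0, 0]}]'

```text
clock: 9.02
eef_pos: [482.4, 36.1, 123.0]
tcp_rot: [3.141, 0.0, -1.255]
contact_force: [-0.7, -0.2, -0.9]
opening: 0.0
```

```bash
cat > look.py <<'E'
import sys
from fx import *
f=r.sense()["contact_force"];print(np.round(f,1),"Fx",round(f[:2]@ex,1),np.round(F(r.sense()["eef_pos"]),1),r.sense()["tcp_rot"],r.sense()["clock"])
C=r.calibration("wrist");w=r.grab_frame("wrist")
cv2.imwrite(f"pics/{sys.argv[1]}.png",cv2.resize(w,(800,600)))
for n,p in dict(padJ0=(-2,0,38),padJ12=(10,0,38),lidL=(39,46,51),lidR=(39,-46,51),trigL=(-84,13,110),post=(-119,14,125)).items(): print(n,np.round(proj(C,W(*p))*800/560))
E
python3 look.py d
```

```text
[-0.7 -0.2 -0.9] Fx -0.0 [-58.6  -0.2 123. ] [ 3.14076527e+00  4.15423624e-04 -1.25467663e+00] 9.0167
padJ0 [544. 319.]
padJ12 [573. 319.]
lidL [673. 212.]
lidR [640. 432.]
trigL [310. 373.]
post [159. 397.]
```

View pics/d.png

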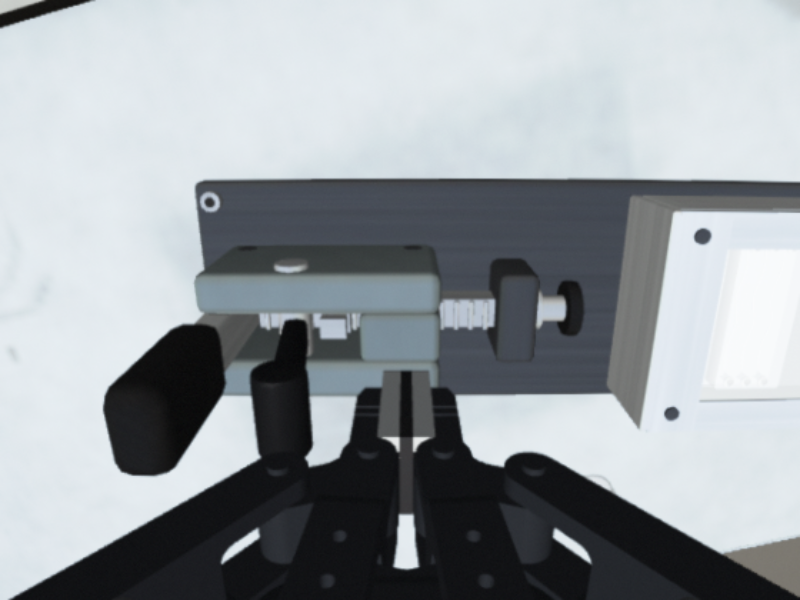

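The wrist view now shows the jaw side-on: the block ends at column 537, the stem spans 537-560, the disc front is at about column 582, and the closed lid edge is at (672,210)-(642,430), matching the prediction for lid 0.

```bash
cat > pad.py <<'E'
from fx import *
def run(save=None):
    s=r.sense();f=s["contact_force"];C=r.calibration("wrist");g=cv2.cvtColor(r.grab_frame("wrist"),cv2.COLOR_BGR2GRAY).astype(float)
    xs=np.arange(-25,42,.25)
    pr=[np.mean([cv2.getRectSubPix(g.astype(np.float32),(1,1),tuple(map(float,proj(C,W(x,y,31)))))[0,0] for y in(-1,0,1,2)]) for x in xs]
    pr=np.array(pr);b=(pr>np.mean([pr.min(),pr.max()])).astype(int)
    e=np.flatnonzero(np.diff(b))
    print("t",round(s["clock"],2),"Fx",round(f[:2]@ex,1),"F",np.round(f,1),"tcp",np.round(F(s["eef_pos"]),1),"edges",[(xs[i],"up" if b[i+1] else "dn") for i in e])
    if save: print(np.round(pr[::2]).astype(int).tolist())
if __name__=="__main__":
    import sys;run(len(sys.argv)>1)
E
python3 pad.py v
```

```text
t 9.07 Fx -0.1 F [ 0.9  0.4 -0.6] tcp [-58.7  -0.2 123. ] edges [(np.float64(-21.25), 'dn'), (np.float64(-3.75), 'up'), (np.float64(8.75), 'dn'), (np.float64(30.25), 'up')]
[196, 187, 176, 183, 191, 193, 188, 155, 98, 50, 43, 51, 63, 71, 74, 73, 73, 74, 74, 75, 75, 75, 75, 75, 75, 74, 74, 74, 74, 74, 74, 74, 74, 74, 74, 73, 73, 72, 70, 69, 65, 62, 69, 109, 173, 195, 198, 198, 197, 196, 196, 196, 195, 195, 196, 195, 195, 196, 196, 196, 196, 196, 195, 196, 196, 194, 184, 150, 77, 31, 19, 21, 26, 31, 31, 31, 31, 32, 32, 32, 31, 33, 41, 55, 67, 72, 73, 73, 73, 73, 73, 73, 73, 73, 73, 74, 74, 74, 74, 74, 73, 73, 74, 74, 73, 73, 73, 73, 74, 78, 91, 111, 121, 122, 121, 121, 123, 123, 122, 120, 119, 118, 118, 120, 121, 121, 121, 121, 121, 121, 122, 122, 120, 117]
```

```bash
python3 - <<'E'
from fx import *
for u,v in [(384,275),(407,275),(396,253),(396,298),(366,290)]: print(F(onz(T,tp(u,v),26)))
C=r.calibration("wrist")
for u,v,z in [(582,308,26),(572,282,37),(560,308,26),(537,308,26),(608,390,16),(672,211,51),(642,430,51)]: print(u,F(onz(C,(u*.7,v*.7),z)))
E
```

```text
[ 2.02623329  1.70997257 26.        ]
[12.22996606 -1.9833987  26.        ]
[10.98616965  9.58529002 26.        ]
[  3.55933874 -10.44145953  26.        ]
[-8.41919048 -2.07575336 26.        ]
582 [17.40661644  1.00808645 26.        ]
572 [ 8.32673281 16.10068824 37.        ]
560 [ 7.84979715  1.02045949 26.        ]
537 [-2.0915834  1.0314296 26.       ]
608 [ 37.99200541 -44.19192326  16.        ]
672 [37.9970996  47.35270569 51.        ]
642 [ 39.92488487 -43.87924526  51.        ]
```

jog_arm --deltas '[{"gripper": 1, "translation": [-0.0192, 0.0568, 0], "dr": [0, 0, 0]}, {"gripper": 1, "translation": [-0.0192, 0.0568, 0], "dr": [0, 0, 0]}, {"gripper": 1, "translation": [-0.0192, 0.0568, 0], "dr": [0, 0, 0]}, {"gripper": 1, "translation": [-0.0192, 0.0568, 0], "dr": [0, 0, 0]}, {"gripper": 1, "translation": [-0.0096, 0.0284, 0], "dr": [0, 0, 0]}, {"gripper": 1, "translation": [0, 0, 0], "dr": [0, 0, 0]}, {"gripper": 1, "translation": [0, 0, 0], "dr": [0, 0, 0]}]'

```text
clock: 9.7
eef_pos: [474.4, 62.6, 123.8]
tcp_rot: [-3.14, -0.001, -1.246]
contact_force: [1.8, -3.9, 2.6]
opening: 0.0
```

```bash
python3 pad.py
```

```text
t 9.7 Fx 4.3 F [ 1.8 -3.9  2.6] tcp [-86.3   0.7 123.8] edges [(np.float64(-6.75), 'dn'), (np.float64(12.25), 'up'), (np.float64(23.0), 'dn'), (np.float64(32.25), 'up')]
```

jog_arm --deltas '[{"gripper": 1, "translation": [0.0213, -0.0632, 0], "dr": [0, 0, 0]}, {"gripper": 1, "translation": [0.0213, -0.0632, 0], "dr": [0, 0, 0]}, {"gripper": 1, "translation": [0.0213, -0.0632, 0], "dr": [0, 0, 0]}, {"gripper": 1, "translation": [0.0064, -0.019, 0], "dr": [0, 0, 0]}, {"gripper": 1, "translation": [0, 0, 0], "dr": [0, 0, 0]}, {"gripper": 1, "translation": [0, 0, 0], "dr": [0, 0, 0]}]'

```text
clock: 10.25
eef_pos: [480.9, 41.1, 123.1]
tcp_rot: [3.141, 0.0, -1.249]
contact_force: [0.1, 0.2, -0.4]
opening: 0.003
```

```bash
python3 pad.py
```

```text
t 10.25 Fx -0.2 F [ 0.1  0.2 -0.4] tcp [-6.390e+01 -1.000e-01  1.231e+02] edges [(np.float64(-8.0), 'dn'), (np.float64(10.25), 'up'), (np.float64(22.0), 'dn'), (np.float64(30.5), 'up')]
```

jog_arm --deltas '[{"gripper": 1, "translation": [-0.0192, 0.0568, 0], "dr": [0, 0, 0]}, {"gripper": 1, "translation": [-0.0192, 0.0568, 0], "dr": [0, 0, 0]}, {"gripper": 1, "translation": [-0.0128, 0.0379, 0], "dr": [0, 0, 0]}, {"gripper": 1, "translation": [0, 0, 0], "dr": [0, 0, 0]}]'

```text
clock: 10.63
eef_pos: [476.1, 57.1, 123.7]
tcp_rot: [-3.141, -0.001, -1.247]
contact_force: [1.0, -3.8, 2.9]
opening: 0.005
```

```bash
python3 pad.py
```

```text
t 10.63 Fx 3.9 F [ 1.  -3.8  2.9] tcp [-80.6   0.6 123.7] edges [(np.float64(-0.5), 'dn'), (np.float64(18.5), 'up'), (np.float64(29.25), 'dn'), (np.float64(38.5), 'up')]
```

jog_arm --deltas '[{"gripper": 1, "translation": [-0.0096, 0.0284, 0], "dr": [0, 0, 0]}, {"gripper": 1, "translation": [-0.0064, 0.019, 0], "dr": [0, 0, 0]}, {"gripper": 1, "translation": [0, 0, 0], "dr": [0, 0, 0]}, {"gripper": 1, "translation": [0, 0, 0], "dr": [0, 0, 0]}]'

```text
clock: 11.02
eef_pos: [474.8, 61.3, 123.8]
tcp_rot: [-3.14, -0.001, -1.248]
contact_force: [2.0, -5.9, 5.4]
opening: 0.001
```

```bash
python3 pad.py v; python3 look.py e
```

```text
t 11.02 Fx 6.2 F [ 2.  -5.9  5.4] tcp [-84.9   0.7 123.8] edges [(np.float64(3.75), 'dn'), (np.float64(23.0), 'up'), (np.float64(33.0), 'dn')]
[167, 173, 183, 181, 170, 175, 181, 182, 183, 183, 182, 177, 167, 168, 183, 183, 179, 177, 180, 181, 181, 182, 181, 175, 167, 167, 181, 184, 180, 177, 178, 181, 182, 182, 181, 175, 163, 166, 177, 184, 180, 176, 178, 180, 180, 180, 180, 176, 160, 160, 176, 183, 183, 170, 174, 178, 171, 134, 67, 38, 33, 33, 34, 36, 41, 49, 57, 63, 66, 67, 66, 66, 67, 68, 68, 68, 68, 68, 68, 68, 68, 68, 68, 67, 67, 67, 67, 67, 68, 67, 67, 66, 66, 64, 62, 63, 84, 126, 165, 180, 182, 182, 182, 182, 182, 182, 182, 181, 181, 181, 182, 182, 182, 181, 178, 160, 100, 40, 17, 15, 14, 16, 20, 24, 27, 28, 28, 28, 28, 28, 29, 29, 31, 45]
[ 1.1 -5.4  5.1] Fx 5.5 [-84.9   0.7 123.8] [-3.14038889e+00 -8.62178638e-04 -1.24784493e+00] 11.0667
padJ0 [606. 321.]
padJ12 [634. 321.]
lidL [740. 217.]
lidR [698. 433.]
trigL [407. 374.]
post [265. 398.]
```

View pics/e.png

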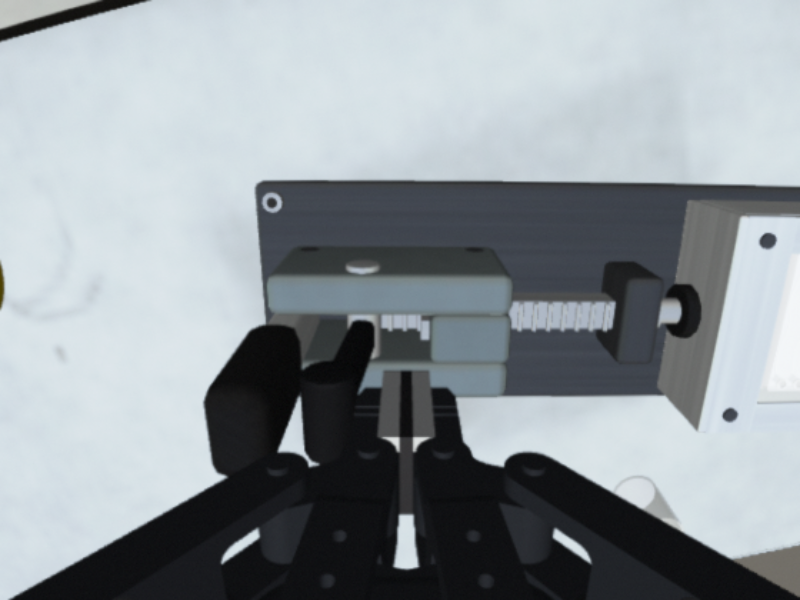

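The disc is now at the lip (front at about column 700, stem 660-683) and just touching. I let the trigger go and make the last squeeze in small steps.

jog_arm --deltas '[{"gripper": 1, "translation": [0.0213, -0.0632, 0], "dr": [0, 0, 0]}, {"gripper": 1, "translation": [0.0213, -0.0632, 0], "dr": [0, 0, 0]}, {"gripper": 1, "translation": [0.0213, -0.0632, 0], "dr": [0, 0, 0]}, {"gripper": 1, "translation": [0, 0, 0], "dr": [0, 0, 0]}, {"gripper": 1, "translation": [0, 0, 0], "dr": [0, 0, 0]}]'

```text
clock: 11.53
eef_pos: [480.6, 41.9, 123.1]
tcp_rot: [3.141, 0.0, -1.25]
contact_force: [0.2, 0.2, 0.0]
opening: 0.003
```

```bash
python3 pad.py
```

```text
t 11.53 Fx -0.1 F [0.2 0.2 0. ] tcp [-6.470e+01 -1.000e-01  1.231e+02] edges [(np.float64(2.5), 'dn'), (np.float64(21.25), 'up'), (np.float64(32.5), 'dn'), (np.float64(41.5), 'up')]
```

jog_arm --deltas '[{"gripper": 1, "translation": [-0.016, 0.0474, 0], "dr": [0, 0, 0]}, {"gripper": 1, "translation": [-0.016, 0.0474, 0], "dr": [0, 0, 0]}, {"gripper": 1, "translation": [-0.0064, 0.019, 0], "dr": [0, 0, 0]}, {"gripper": 1, "translation": [0, 0, 0], "dr": [0, 0, 0]}]'

```text
clock: 11.92
eef_pos: [477.2, 53.6, 123.9]
tcp_rot: [-3.141, -0.002, -1.247]
contact_force: [0.3, -8.0, 5.6]
opening: -0.005
```

```bash
python3 pad.py
```

```text
t 11.92 Fx 7.7 F [ 0.3 -8.   5.6] tcp [-76.9   0.4 123.9] edges [(np.float64(7.0), 'dn'), (np.float64(26.5), 'up'), (np.float64(33.0), 'dn')]
```

jog_arm --deltas '[{"gripper": 1, "translation": [-0.0064, 0.019, 0], "dr": [0, 0, 0]}, {"gripper": 1, "translation": [-0.0048, 0.0142, 0], "dr": [0, 0, 0]}, {"gripper": 1, "translation": [0, 0, 0], "dr": [0, 0, 0]}, {"gripper": 1, "translation": [0, 0, 0], "dr": [0, 0, 0]}, {"gripper": 1, "translation": [0, 0, 0], "dr": [0, 0, 0]}]'

```text
clock: 12.38
eef_pos: [476.3, 56.3, 124.1]
tcp_rot: [-3.141, -0.002, -1.247]
contact_force: [0.9, -11.4, 10.3]
opening: -0.002
```

```bash
python3 pad.py; python3 look.py f
```

```text
t 12.38 Fx 11.1 F [  0.9 -11.4  10.3] tcp [-79.8   0.5 124.1] edges [(np.float64(9.5), 'dn'), (np.float64(29.0), 'up'), (np.float64(33.0), 'dn')]
[  1.2 -11.6   8.9] Fx 11.4 [-79.7   0.5 124.1] [-3.14064590e+00 -2.52743309e-03 -1.24686332e+00] 12.4333
padJ0 [593. 321.]
padJ12 [621. 320.]
lidL [726. 216.]
lidR [686. 433.]
trigL [388. 373.]
post [245. 397.]
```

View pics/f.png

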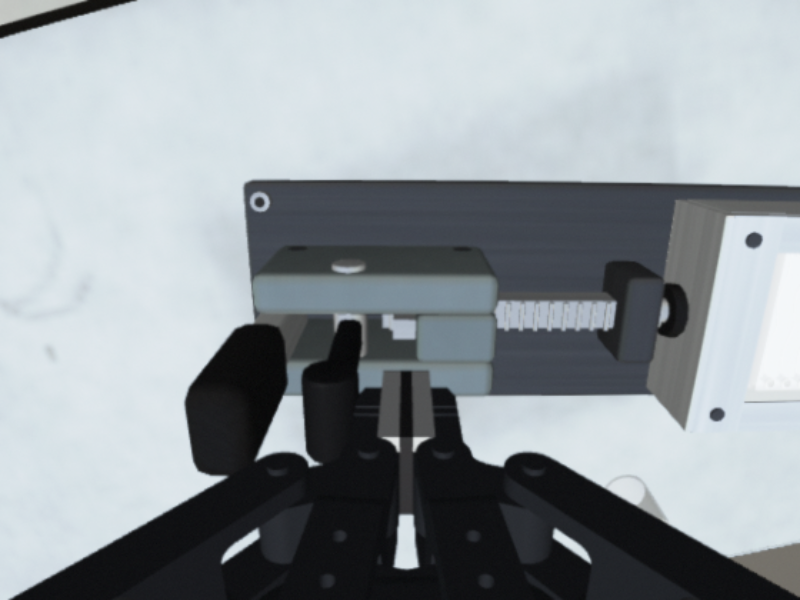

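The stem gap is 4 mm against about 11 mm relaxed, so the pad is about 7 mm in; the lid is still closed (edge at (726,216)-(686,433), as predicted). I hold for a moment to check it stays steady.

jog_arm --deltas '[{"gripper": 1, "translation": [0, 0, 0], "dr": [0, 0, 0]}, {"gripper": 1, "translation": [0, 0, 0], "dr": [0, 0, 0]}, {"gripper": 1, "translation": [0, 0, 0], "dr": [0, 0, 0]}, {"gripper": 1, "translation": [0, 0, 0], "dr": [0, 0, 0]}, {"gripper": 1, "translation": [0, 0, 0], "dr": [0, 0, 0]}, {"gripper": 1, "translation": [0, 0, 0], "dr": [0, 0, 0]}, {"gripper": 1, "translation": [0, 0, 0], "dr": [0, 0, 0]}, {"gripper": 1, "translation": [0, 0, 0], "dr": [0, 0, 0]}]'

```text
clock: 13.15
eef_pos: [476.3, 56.3, 124.1]
tcp_rot: [-3.141, -0.002, -1.247]
contact_force: [-0.2, -11.5, 9.5]
opening: -0.003
```

```bash
python3 -c "
import pad; pad.run()
print(pad.r.sign_off())"
```

```text
t 13.15 Fx 10.8 F [ -0.2 -11.5   9.5] tcp [-79.8   0.5 124.1] edges [(np.float64(9.5), 'dn'), (np.float64(29.0), 'up'), (np.float64(33.0), 'dn')]
the job is handed in; nothing more can be done
None
```

I closed the lid with the shut fingertips, then pumped the trigger towards the post with the fingers' side. The job was handed in at 13.2 s with the trigger still squeezed; no verdict was reported.

- **Lid:** it ended fully closed, with its edge where a closed lid should be in the wrist picture. The arm pressed it with 16 N for a moment as it reached its stop, against about 1–2 N on the way down.
- **Pumping:** it took a short first squeeze, two near-full ones, and a last partial one that I held.
- **Pad:** it is pushed in about 7 mm by the camera (visible stem down from about 11 mm to 4 mm). The trigger force suggests slightly more, about 7.5–8 mm, so the two disagree by under 1 mm. Both are well short of fully home at 14 mm.
- **Hold:** the pad position stayed the same over the last 0.7 s, with the force steady at about 11 N.
- **Bystanders:** I never went near the tape, petri dish or vial. I did not measure their positions again at the end.

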